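# Angle the rolling batten past the kiln post into its bay

### The job

Stow the long wooden batten in the three-sided wooden bay on the bench by pushing it with the fingers: one end in behind the upright kiln post first, then the other end, until it lies flat on the bench inside the bay along the back wall, both ends up against that wall. Only push it: never lift it off the bench or tip it over, and leave the pots and tools around it where they are.

Things in the scene. Friction and masses are not known exactly. Their poses are not given: they have to be found in the camera images.
- batten: loose straight beech batten, a square-edged bar 260 mm long (along its own y), 30 mm wide (x), 26 mm high, about 0.15 kg, with a small dark dot on top near one end; starts on the bench in front of the bay, on the robot's side, roughly parallel to the back wall. Origin: centre of its underside; z up
- end_left (a point): centre of the batten's end face at its own +y end (the left end, as seen from the robot, at the start), 13 mm above its underside
- end_right (a point): centre of the batten's end face at its own -y end (the right end at the start), 13 mm above its underside
- bay: fixed three-sided bay of wooden strips 18 mm thick and 35 mm high standing on the bench: no floor, no roof, open towards the robot. Origin: on the bench at the middle of the open mouth, in line with the front ends of the side walls; x points into the bay, y to the left along the mouth. Inside, the back wall's face is at x = 85 mm and the side walls' faces are at y = +165 and -165 mm
- post: fixed upright brown fireclay kiln post, a cylinder 32 mm in diameter and 60 mm high, standing in the mouth of the bay left of its middle: its axis is 10 mm in front of the mouth line, and its own axes are parallel to those of the bay. The opening between it and the right side wall is shorter than the batten. Origin: centre of its foot
- mug: bystander: pinkish bisque-fired mug, 76 mm wide and 85 mm tall, with a handle; origin at the centre of its underside
- glaze_jar: bystander: white lidded jar, 60 mm wide, 90 mm tall; origin at the centre of its underside
- vase: bystander: small grey-brown clay vase, 80 mm wide, 115 mm tall; origin at the centre of its underside
- brush: bystander: a brush 200 mm long lying flat along its own x; origin under its middle
- bowl: bystander: shallow pinkish bowl, 120 mm wide, 50 mm tall; origin at the centre of its underside
- spare_prop: bystander: a spare kiln prop standing loose beyond the bay, a plain brown cylinder 38 mm wide and only 45 mm tall; not the post; origin at the centre of its underside
- rib: bystander: round dark wooden rib (disc) 76 mm wide, 6 mm thick, lying flat; origin at the centre of its underside
Mind the look-alikes: they are no part of the job. Leave any pink or yellow look-alike of the post alone.

How it is judged:
By the outcome, as a careful person would: the job done as asked, in the order asked, and still so for the second after the job is handed in, with the robot touching nothing.
It also fails if it takes over 58 s, if anything falls off the work surface, if the arm or the gripper's body presses on something with over 40 N, if the wrist force passes 120 N, or if a joint passes its speed limit or range.

### The arm

A 7-joint arm with a two-finger parallel gripper is mounted at the origin on the work surface. World frame = base frame: x ahead of the robot, y to its left, z up, the work surface at z = 0. Lengths are in m, angles in rad, forces in N, time in s.
With the tool pointing down it reaches from about 0.425 to 0.875 m from the base axis. Payload 4.7 kg.
Tool frame: the origin (TCP) lies between the finger pads; the fingertips stand 14 mm ahead of it and the grasp point (between the pads) lies 5 mm behind it; z points along the fingers, y is the line along which they close (so a half turn about z gives the same grasp; the last joint's range is limited). The gripper opens to 87 mm and grips with 3 to 60 N. Pads are 19 mm wide; open, the fingers measure 117 mm over their backs; the gripper's body (75 mm by 190 mm) begins 51 mm behind the grasp point.
Start: joints at [1.241, 0.321, -0.07, 1.45, 0.023, 1.371, -0.057], TCP at [0.219, -0.612, 0.237] pointing down, gripper open.
Joint ranges: [-2.86, 2.86], [-0.3, 2.09], [-1.38, 1.24], [0.06, 2.45], [-1.56, 4.7], [0.09, 2.05], [-2.69, 2.69]. Speed limits (rad/s): [2.57, 2.57, 3.14, 3.14, 3.14, 3.14, 3.14].

### API

Orientations are given as a rotation vector (axis times angle).
In Python, from bench import ctrl gives the robot as it stands.
- The arm moves only by the tool step_arm, never from a script. Its argument "commands" is a list of rows, each an object with "travel": the shift along the tool's x, y, z in m, a list of three; "turn": the turn, a rotation vector about the tool's x, y, z in degrees, a list of three. A call has 1 to 5 rows; each row is the pose to reach, as a shift and turn from the pose commanded when the call began, along the tool's axes at that moment; what a row does not reach only later rows make up. A row lasts 1/10 s, in which the tool goes at most 50 mm and 8.59 degrees, less where a joint would pass 70% of its speed; a pose out of reach is approached as far as the arm can. A call with a gripper value outside its range is refused whole. "gripper" is the opening, from 0 (shut) to 1 (fully open), set as the call begins (left out, the last holds). The fingers move at their own pace and stop on an object; "force" is the grip in N (left out, the last holds). Time passes only in rows, so rows that repeat a pose let the fingers close. It gives the time, the measured TCP pose, the force, the opening and the grip force at its end, in the units of the state.
- ctrl.get_state(): the state, without advancing time (a new reading comes with each control period).
- ctrl.get_image(name): name is "scene" or "top" or "wrist"; returns the picture (384x512x3 uint8, red, green, blue); there is no depth.
- ctrl.camera_model(name): a dict with "fx", "fy", "cx", "cy" (pixels), "R" (3x3) and "t" (3): a world point X has camera coordinates R X + t; the wrist camera has in their place "T_tool_cam" (4x4, takes a point from camera to tool coordinates, whose origin is the TCP and whose axes are the flange's). Camera axes: x right, y down, z forward; pixel columns grow to the right and rows downward; lengths in m; the calibration is good to about 2 mm. A picture is of the moment at which its call begins: read the wrist's pose just before it. camera_model takes no time and is no camera call.
- ctrl.close_job(): hands the job in; it is judged then, once.
The state is a dict: "time": time; "joint_positions": joint angles; "qd": joint speeds; "joint_torque": joint torques, N m; "position": TCP position; "tool_rot": TCP orientation; "ft_force": force on the tool from outside, world axes, zero at the start; "torque": the same for the moment, N m; "grip_width": opening from 0.0 (shut) to 1.0 (fully open); "grip_force": force on a finger pad.
Only numpy, scipy, OpenCV 4.12 (cv2) and the standard library are available. Lean on these libraries where they do the work, as an engineer would, in place of code of your own. Each camera call takes 0.05 s, during which the arm holds its last target. There are 200 camera calls.

## Working session

There is one attempt and no reset: what is moved stays moved. The work goes in short steps, Python scripts to look and compute and a tool call to move; the robot and the scene stay as the last step left them, time stands still between calls to the robot, and variables do not carry over. Pictures are saved under pics/ and viewed, at most 10 in all, crops included, and the job is handed in when it is done.

Besides the shell and the picture viewer there is one more tool, called in YAML: its name, and indented under it one key for each argument. step_arm: Moves the arm, as the interface text tells. Its arguments: {"type":"object","properties":{"commands":{"type":"array"},"gripper":{"type":"number"},"force":{"type":"number"}},"required":["commands"]}

```bash
mkdir -p pics; python3 - <<'E'
from bench import ctrl
import cv2,numpy as np
s=ctrl.get_state(); print(s['time'],s['position'],s['tool_rot'],s['grip_width'])
for n in('top','scene'):
    cv2.imwrite(f'pics/{n}0.png',ctrl.get_image(n)[:,:,::-1])
    m=ctrl.camera_model(n); print(n,{k:np.round(v,3).tolist() for k,v in m.items()})
E
```

```text
0.0 [ 0.21883076 -0.6115085   0.23547465] [-3.09349459e+00 -5.36991482e-01  6.82210711e-04] 0.9998007723871384
top {'fx': 483.508, 'fy': 483.508, 'cx': 256.248, 'cy': 194.666, 'R': [[0.004, -1.0, 0.01], [-0.994, -0.005, -0.106], [0.106, -0.01, -0.994]], 't': [0.017, 0.525, 1.501]}
scene {'fx': 422.979, 'fy': 422.979, 'cx': 249.861, 'cy': 188.967, 'R': [[0.345, 0.939, -0.012], [0.535, -0.207, -0.819], [-0.771, 0.276, -0.574]], 't': [-0.201, -0.244, 1.467]}
```

View pics/top0.png

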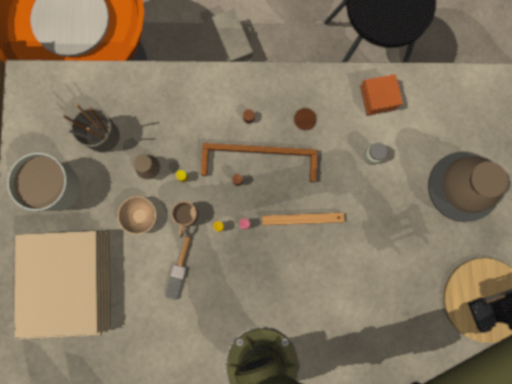

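View pics/scene0.png

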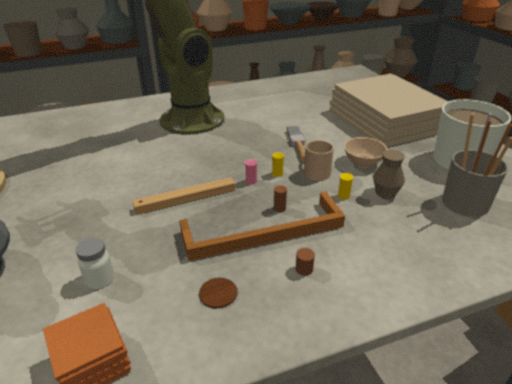

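The top view shows the batten at about (262–345, 218), with its dot at the right end. The bay's back wall runs from (203,147) to (318,152), and the brown post is at (238,179). The pink and yellow look-alikes stand at (245,224) and (219,226), just left of the batten.

```bash
cat > h.py <<'E'
from bench import ctrl
import cv2,numpy as np
def pix2w(n,uv,z,m=None):
    m=m or ctrl.camera_model(n); R=np.array(m['R']);t=np.array(m['t'])
    uv=np.atleast_2d(uv).astype(float)
    d=np.c_[(uv[:,0]-m['cx'])/m['fx'],(uv[:,1]-m['cy'])/m['fy'],np.ones(len(uv))]@R
    c=-R.T@t
    return (c+d*((z-c[2])/d[:,2])[:,None])
def blobs(im,lo,hi,amin=30):
    hsv=cv2.cvtColor(im,cv2.COLOR_RGB2HSV); mk=cv2.inRange(hsv,lo,hi)
    cs,_=cv2.findContours(mk,cv2.RETR_EXTERNAL,cv2.CHAIN_APPROX_NONE)
    return [c for c in cs if cv2.contourArea(c)>amin]
E
python3 - <<'E'
from h import *
im=cv2.imread('pics/top0.png')[:,:,::-1].copy()
hsv=cv2.cvtColor(im,cv2.COLOR_RGB2HSV)
for p in [(300,219),(260,150),(238,177),(245,224),(219,226),(205,165),(316,170)]: print(p,hsv[p[1],p[0]])
for name,lo,hi,z in [('batten',(10,100,150),(20,255,255),.026),('brown',(0,120,50),(12,255,160),.035),('brownpost',(0,90,40),(12,255,160),.06),('pink',(150,80,80),(179,255,255),.05),('yel',(23,120,100),(35,255,255),.05)]:
  for c in blobs(im,lo,hi,15):
    (u,v),wh,a=cv2.minAreaRect(c)
    if 90<v<300 and 100<u<400:
        w=pix2w('top',cv2.boxPoints(cv2.minAreaRect(c)),z)
        print(name,round(u),round(v),np.round(wh,1),round(a,1),'c',np.round(pix2w('top',(u,v),z)[0,:2],3),'box',np.round(w[:,:2],3).tolist())
big=cv2.resize(im[130:245,180:360],None,fx=4.4,fy=4.4,interpolation=cv2.INTER_CUBIC)
cv2.imwrite('pics/crop0.png',big[:,:,::-1])
E
```

```text
(300, 219) [ 15 144 191]
(260, 150) [ 13 177 130]
(238, 177) [ 11 147 134]
(245, 224) [175 122 199]
(219, 226) [ 24 242 199]
(205, 165) [ 13 180 140]
(316, 170) [ 13 131  97]
batten 182 251 [ 3.  28.2] 15.3 c [0.347 0.249] box [[0.306, 0.264], [0.39, 0.243], [0.388, 0.234], [0.303, 0.255]]
batten 303 219 [ 9.7 81.3] 88.0 c [ 0.45  -0.127] box [[0.461, 0.002], [0.471, -0.255], [0.44, -0.256], [0.43, 0.0]]
batten 141 213 [25.6 23.7] 71.6 c [0.467 0.38 ] box [[0.493, 0.429], [0.517, 0.359], [0.441, 0.331], [0.417, 0.401]]
batten 203 163 [ 2.2 18.2] 6.3 c [0.626 0.189] box [[0.597, 0.195], [0.656, 0.19], [0.655, 0.183], [0.597, 0.188]]
batten 383 91 [31.2 31.8] 77.5 c [ 0.866 -0.392] box [[0.905, -0.331], [0.929, -0.433], [0.827, -0.453], [0.804, -0.351]]
brown 237 180 [9. 8.] 90.0 c [0.572 0.08 ] box [[0.587, 0.093], [0.587, 0.067], [0.558, 0.067], [0.558, 0.092]]
brown 248 116 [11.  9.] 90.0 c [0.779 0.045] box [[0.797, 0.059], [0.798, 0.03], [0.762, 0.03], [0.761, 0.059]]
brown 305 118 [19. 20.] 90.0 c [ 0.771 -0.136] box [[0.802, -0.104], [0.802, -0.169], [0.74, -0.168], [0.74, -0.10
[... 233 characters left out ...]
 0.091]]
brownpost 249 116 [11.3 11.3] 45.0 c [0.773 0.045] box [[0.772, 0.07], [0.798, 0.045], [0.773, 0.019], [0.747, 0.044]]
brownpost 304 119 [20. 21.] 90.0 c [ 0.762 -0.132] box [[0.795, -0.099], [0.795, -0.165], [0.731, -0.165], [0.73, -0.099]]
brownpost 381 94 [35.7 39. ] 78.7 c [ 0.846 -0.376] box [[0.89, -0.305], [0.916, -0.428], [0.802, -0.447], [0.776, -0.325]]
pink 244 224 [9. 9.] 90.0 c [0.433 0.055] box [[0.447, 0.069], [0.447, 0.041], [0.419, 0.041], [0.419, 0.069]]
yel 218 226 [9. 9.] 90.0 c [0.424 0.135] box [[0.437, 0.15], [0.437, 0.122], [0.41, 0.121], [0.41, 0.149]]
yel 181 176 [11. 10.] 90.0 c [0.582 0.254] box [[0.599, 0.27], [0.6, 0.239], [0.565, 0.238], [0.565, 0.27]]
```

View pics/crop0.png

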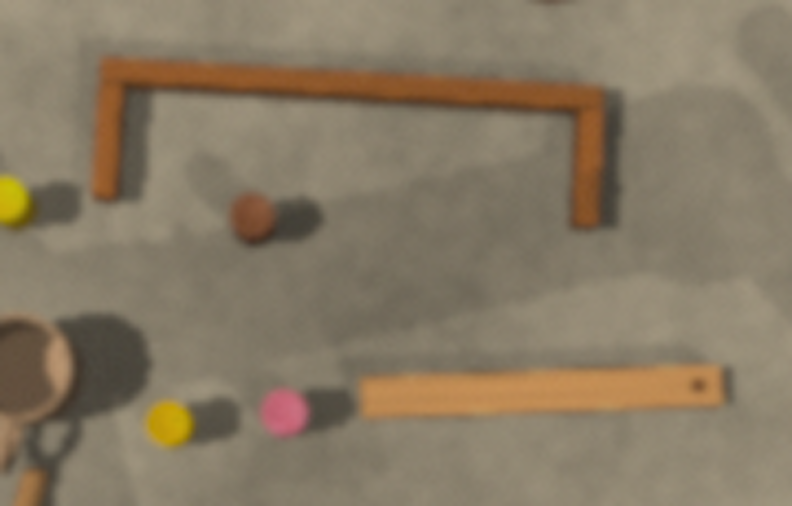

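The crop shows the bay's inner back corners at crop pixels (124,84) and (575,106). The inner front ends of the side walls are at (118,200) and (572,228), the post is at (253,217), and the batten spans (360–723, 365–417).

```bash
cat >> h.py <<'E'
BAY=None
def fitbay():
    c=np.array([(124,84),(575,106),(118,200),(572,228),(103,60),(602,92)],float)/4.4+[180,130]
    w=pix2w('top',c,.035)[:,:2]
    b=np.array([(85,165),(85,-165),(0,165),(0,-165),(103,183),(103,-183)])/1000
    bm,wm=b.mean(0),w.mean(0); U,S,Vt=np.linalg.svd((b-bm).T@(w-wm)); R=Vt.T@U.T
    return R,wm-R@bm,w-(b@R.T+wm-R@bm)
R_B,t_B,res=fitbay()
def w2b(p): return (np.atleast_2d(p)-t_B)@R_B
def b2w(p): return np.atleast_2d(p)@R_B.T+t_B
def batten(im=None,n='top'):
    im=ctrl.get_image(n) if im is None else im
    cs=blobs(im,(10,85,140),(21,255,255),150); out=[]
    for c in cs:
        w=pix2w(n,c[:,0],.026)[:,:2].astype(np.float32)*1000
        (x,y),wh,a=cv2.minAreaRect(w)
        if max(wh)>200 and min(wh)<45 and x>300:
            bx=cv2.boxPoints(((x,y),wh,a)); e=[bx[1]-bx[0],bx[2]-bx[1]]; d=max(e,key=np.linalg.norm); d=d/np.linalg.norm(d)
            if d[1]<0:d=-d
            yaw=np.degrees(np.arctan2(-d[0],d[1])); o=np.array([x,y]); L=max(wh)/2
            f=lambda p:np.round(p,0).tolist()
            print('batten wh',np.round(wh),'c',f(o),'yaw',round(yaw,1),'L',f(o+d*130),'R',f(o-d*130),'| bay c',f(w2b(o/1000)[0]*1000),'L',f(w2b((o+d*130)/1000)[0]*1000),'R',f(w2b((o-d*130)/1000)[0]*1000))
E
python3 - <<'E'
from h import *
print(np.degrees(np.arctan2(R_B[1,0],R_B[0,0])),t_B,np.round(res*1000,1).tolist())
print('post',w2b(pix2w('top',(253/4.4+180,217/4.4+130),.06)[:,:2]))
batten(cv2.imread('pics/top0.png')[:,:,::-1].copy())
for n in('pink','yel'):pass
E
```

```text
-3.0445396016174917 [0.57547908 0.01291119] [[0.3, -1.0], [3.6, 2.8], [0.6, -2.4], [-0.4, 1.2], [-1.1, -2.6], [-3.0, 2.1]]
post [[-0.00930132  0.06428231]]
batten wh [ 34. 261.] c [451.0, -127.0] yaw 2.2 L [446.0, 3.0] R [456.0, -257.0] | bay c [-117.0, -146.0] L [-129.0, -17.0] R [-105.0, -276.0]
```

step_arm:
  commands:
    - {"travel":[0.115,-0.13,0],"turn":[0,0,6]}
    - {"travel":[0.23,-0.26,0],"turn":[0,0,12]}
    - {"travel":[0.347,-0.39,0],"turn":[0,0,17.5]}
    - {"travel":[0.347,-0.39,0],"turn":[0,0,17.5]}
    - {"travel":[0.347,-0.39,0],"turn":[0,0,17.5]}
  gripper: 1

```text
time: 0.6
position: [0.3127, -0.3779, 0.2362]
tool_rot: [-3.141, -0.06, 0.001]
ft_force: [0.5, 0.6, -0.1]
grip_width: 0.999
grip_force: 0.0
```

```bash
cat >> h.py <<'E'
from scipy.spatial.transform import Rotation as Ro
def goto(x,y,z,yaw):
    s=ctrl.get_state(); R=Ro.from_rotvec(s['tool_rot']); p=np.array(s['position'])
    T=Ro.from_euler('z',yaw,degrees=True)*Ro.from_matrix(np.diag([1.,-1,-1]))
    print('t',round(s['time'],2),'pos',np.round(p*1000),'yaw',round(np.degrees(np.arctan2(*R.as_matrix()[[1,0],0])),1),'F',np.round(s['ft_force'],1))
    print('travel',np.round(R.inv().apply(np.array([x,y,z])/1000-p),4).tolist(),'turn',np.round(np.degrees((R.inv()*T).as_rotvec()),1).tolist())
E
python3 -c "
from h import *
goto(413,-128,235,2)"
```

```text
t 0.6 pos [ 313. -378.  236.] yaw 2.2 F [ 0.5  0.6 -0.1]
travel [0.1098, -0.2459, 0.0012] turn [-0.0, 0.0, 0.2]
```

step_arm:
  commands:
    - {"travel":[0.11,-0.246,0],"turn":[0,0,0]}
    - {"travel":[0.11,-0.246,0],"turn":[0,0,0]}
    - {"travel":[0.11,-0.246,0],"turn":[0,0,0]}
    - {"travel":[0.11,-0.246,0],"turn":[0,0,0]}
    - {"travel":[0.11,-0.246,0],"turn":[0,0,0]}

```text
time: 1.1
position: [0.4057, -0.1461, 0.2364]
tool_rot: [3.14, 0.06, -0.0]
ft_force: [0.5, -0.2, 0.1]
grip_width: 1.002
grip_force: 0.0
```

```bash
python3 -c "
from h import *
goto(413,-128,24,2)"
```

```text
t 1.1 pos [ 406. -146.  236.] yaw 2.2 F [ 0.5 -0.2  0.1]
travel [0.008, -0.0179, 0.2124] turn [0.0, 0.0, 0.2]
```

step_arm:
  commands:
    - {"travel":[0.008,-0.018,0.04]}
    - {"travel":[0.008,-0.018,0.08]}
    - {"travel":[0.008,-0.018,0.12]}
    - {"travel":[0.008,-0.018,0.15]}
    - {"travel":[0.008,-0.018,0.17]}

```text
$.commands[0]: bad value
```

```bash
python3 -c "
from h import *
goto(413,-128,24,2)"
```

```text
t 1.1 pos [ 406. -146.  236.] yaw 2.2 F [ 0.5 -0.2  0.1]
travel [0.008, -0.0179, 0.2124] turn [0.0, 0.0, 0.2]
```

step_arm:
  commands:
    - {"travel":[0.008,-0.018,0.04],"turn":[0,0,0]}
    - {"travel":[0.008,-0.018,0.08],"turn":[0,0,0]}
    - {"travel":[0.008,-0.018,0.12],"turn":[0,0,0]}
    - {"travel":[0.008,-0.018,0.16],"turn":[0,0,0]}
    - {"travel":[0.008,-0.018,0.17],"turn":[0,0,0]}

```text
time: 1.6
position: [0.4093, -0.1285, 0.0626]
tool_rot: [-3.138, -0.061, 0.012]
ft_force: [-0.2, -0.5, 0.1]
grip_width: 0.998
grip_force: 0.0
```

```bash
python3 -c "
from h import *
goto(413,-128,24,2)"
```

```text
t 1.6 pos [ 409. -128.   63.] yaw 2.2 F [-0.2 -0.5  0.1]
travel [0.004, -0.0002, 0.0386] turn [-0.2, 0.4, 0.2]
```

step_arm:
  commands:
    - {"travel":[0.003,0,0.015],"turn":[0,0,0]}
    - {"travel":[0.003,0,0.03],"turn":[0,0,0]}
    - {"travel":[0.003,0,0.038],"turn":[0,0,0]}
    - {"travel":[0.003,0,0.038],"turn":[0,0,0]}

```text
time: 2.0
position: [0.4156, -0.1297, 0.0284]
tool_rot: [-3.141, -0.06, 0.002]
ft_force: [0.6, 1.2, 0.4]
grip_width: 1.003
grip_force: 0.0
```

```bash
python3 -c "
from h import *
im=ctrl.get_image('top'); cv2.imwrite('pics/t1.png',cv2.resize(im[130:280,180:380],None,fx=4,fy=4,interpolation=cv2.INTER_CUBIC)[:,:,::-1])
goto(426,-127,24,2);goto(502,-115,24,-23)"
```

```text
t 2.05 pos [ 416. -130.   29.] yaw 2.2 F [-0.7  0.1 -0.2]
travel [0.0099, -0.0025, 0.005] turn [0.0, -0.0, 0.2]
t 2.05 pos [ 416. -130.   29.] yaw 2.2 F [-0.7  0.1 -0.2]
travel [0.0863, -0.0115, 0.005] turn [0.0, -0.0, 25.2]
```

View pics/t1.png

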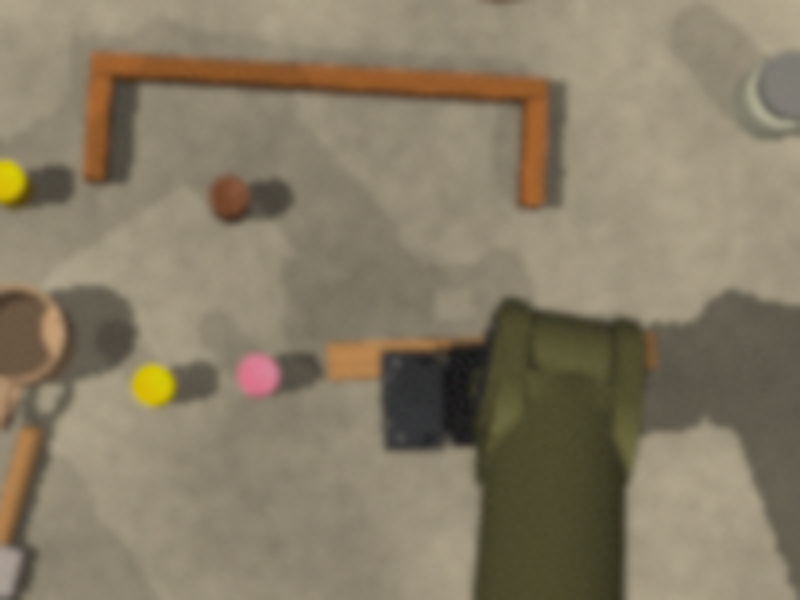

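step_arm:
  commands:
    - {"travel":[0.006,0,0.003],"turn":[0,0,0]}
    - {"travel":[0.011,0,0.005],"turn":[0,0,0]}
    - {"travel":[0.016,0,0.005],"turn":[0,0,1.7]}
    - {"travel":[0.021,0.0,0.005],"turn":[0,0,3.4]}
    - {"travel":[0.026,0.0005,0.005],"turn":[0,0,5.1]}

```text
time: 2.55
position: [0.4426, -0.1291, 0.0238]
tool_rot: [3.14, -0.081, 0.0]
ft_force: [-0.4, 0.8, -0.2]
grip_width: 1.002
grip_force: 0.3
```

```bash
python3 -c "
from h import *
im=ctrl.get_image('top');cv2.imwrite('pics/t2.png',im[:,:,::-1])
goto(499,-139,24,-23)"
```

```text
t 2.6 pos [ 444. -129.   24.] yaw -3.0 F [ 0.1 -0.2  0.1]
travel [0.0558, 0.0069, 0.0001] turn [-0.0, -0.1, 20.0]
```

step_arm:
  commands:
    - {"travel":[0.0055,0,0],"turn":[0,0,2]}
    - {"travel":[0.011,0.0005,0],"turn":[0,0,4]}
    - {"travel":[0.0165,0.001,0],"turn":[0,0,6]}
    - {"travel":[0.022,0.002,0],"turn":[0,0,8]}
    - {"travel":[0.028,0.003,0],"turn":[0,0,10]}

```text
time: 3.1
position: [0.47, -0.1335, 0.0237]
tool_rot: [3.122, -0.354, -0.001]
ft_force: [-0.4, 0.2, 0.6]
grip_width: 1.001
grip_force: 0.6
```

```bash
python3 -c "
from h import *
goto(499,-139,24,-23)"
```

```text
t 3.1 pos [ 470. -134.   24.] yaw -12.9 F [-0.4  0.2  0.6]
travel [0.0295, -0.0011, -0.0003] turn [0.0, 0.0, 10.1]
```

step_arm:
  commands:
    - {"travel":[0.0055,0,0],"turn":[0,0,2]}
    - {"travel":[0.011,0,0],"turn":[0,0,4]}
    - {"travel":[0.0165,0,0],"turn":[0,0,6]}
    - {"travel":[0.0225,0.001,0],"turn":[0,0,8]}
    - {"travel":[0.029,0.001,0],"turn":[0,0,10]}

```text
time: 3.6
position: [0.498, -0.141, 0.0237]
tool_rot: [3.079, -0.625, -0.001]
ft_force: [-0.4, 1.0, 1.7]
grip_width: 1.0
grip_force: 0.6
```

step_arm:
  commands:
    - {"travel":[-0.015,0,0],"turn":[0,0,0]}
    - {"travel":[-0.03,0,-0.02],"turn":[0,0,0]}
    - {"travel":[-0.03,0.04,-0.06],"turn":[0,0,0]}
    - {"travel":[-0.03,0.085,-0.08],"turn":[0,0,0]}
    - {"travel":[-0.03,0.13,-0.08],"turn":[0,0,0]}
  gripper: 0

```text
time: 4.1
position: [0.4222, -0.2508, 0.1076]
tool_rot: [3.077, -0.617, 0.012]
ft_force: [1.0, -0.6, 0.4]
grip_width: 0.632
grip_force: 0.0
```

```bash
python3 -c "
from h import *
im=ctrl.get_image('top'); cv2.imwrite('pics/t3.png',im[:,:,::-1]); batten(im)
goto(499,-139,24,-23)"
```

```text
batten wh [245.  33.] c [527.0, -142.0] yaw -22.3 L [576.0, -22.0] R [478.0, -263.0] | bay c [-40.0, -158.0] L [3.0, -35.0] R [-83.0, -280.0]
t 4.15 pos [ 416. -261.  106.] yaw -23.4 F [-3.2 -7.4 -1.1]
travel [0.0272, -0.145, 0.0815] turn [0.4, -0.3, -0.4]
```

```bash
python3 -c "
from h import *
goto(464,-296,80,67.7)"
```

```text
t 4.15 pos [ 416. -261.  106.] yaw -23.4 F [-3.2 -7.4 -1.1]
travel [0.0577, 0.0134, 0.0268] turn [0.6, 0.1, -91.1]
```

step_arm:
  commands:
    - {"travel":[0.015,0.01,0],"turn":[0,0,-8.5]}
    - {"travel":[0.03,0.02,0],"turn":[0,0,-17]}
    - {"travel":[0.045,0.04,0],"turn":[0,0,-25.5]}
    - {"travel":[0.055,0.05,0],"turn":[0,0,-34]}
    - {"travel":[0.058,0.05,0],"turn":[0,0,-42.5]}

```text
time: 4.65
position: [0.4538, -0.3201, 0.1035]
tool_rot: [3.094, 0.54, 0.001]
ft_force: [0.1, 0.1, -0.3]
grip_width: 0.127
grip_force: 0.0
```

step_arm:
  commands:
    - {"travel":[0,0,0],"turn":[0,0,-8.5]}
    - {"travel":[0,0,0],"turn":[0,0,-17]}
    - {"travel":[0,0,0],"turn":[0,0,-25.5]}
    - {"travel":[0,0,0],"turn":[0,0,-34]}
    - {"travel":[0,0,0],"turn":[0,0,-42.5]}

```text
time: 5.15
position: [0.4539, -0.3177, 0.1036]
tool_rot: [2.686, 1.629, 0.0]
ft_force: [-0.8, -0.8, -0.1]
grip_width: 0.005
grip_force: 0.0
```

```bash
python3 -c "
from h import *
goto(464,-296,60,67.7)
im=ctrl.get_image('top'); cv2.imwrite('pics/t4.png',im[:,:,::-1]); batten(im);print(ctrl.get_state()['joint_positions'])"
```

```text
t 5.15 pos [ 454. -318.  104.] yaw 62.5 F [-0.8 -0.8 -0.1]
travel [0.0239, -0.0011, 0.0436] turn [0.0, 0.0, -5.2]
batten wh [263.  34.] c [524.0, -150.0] yaw -22.3 L [573.0, -29.0] R [474.0, -270.0] | bay c [-43.0, -165.0] L [-0.0, -42.0] R [-86.0, -288.0]
[ 1.00922966  0.26317721 -0.50597079  1.8340243   0.14340597  1.08033094
 -0.02490379]
```

step_arm:
  commands:
    - {"travel":[0.012,-0.001,0.02],"turn":[0,0,-5]}
    - {"travel":[0.02,-0.001,0.045],"turn":[0,0,-5]}
    - {"travel":[0.022,-0.001,0.065],"turn":[0,0,-5]}
    - {"travel":[0.022,-0.001,0.079],"turn":[0,0,-5]}
    - {"travel":[0.022,-0.001,0.079],"turn":[0,0,-5]}

```text
time: 5.7
position: [0.4617, -0.2971, 0.0226]
tool_rot: [-2.616, -1.733, 0.002]
ft_force: [0.0, -0.7, 0.5]
grip_width: 0.007
grip_force: 0.0
```

```bash
python3 -c "
from h import *
goto(470.5,-279,24,67.7);goto(533,-125,24,67.7)"
```

```text
t 5.7 pos [ 462. -297.   23.] yaw 67.0 F [ 0.  -0.7  0.5]
travel [0.0201, 0.0011, -0.0014] turn [-0.2, -0.1, -0.7]
t 5.7 pos [ 462. -297.   23.] yaw 67.0 F [ 0.  -0.7  0.5]
travel [0.1863, -0.0015, -0.0012] turn [-0.2, -0.1, -0.7]
```

step_arm:
  commands:
    - {"travel":[0.01,0.001,0],"turn":[0,0,-0.7]}
    - {"travel":[0.02,0.001,0],"turn":[0,0,-0.7]}
    - {"travel":[0.028,0.001,0],"turn":[0,0,-0.7]}
    - {"travel":[0.037,0,0],"turn":[0,0,-0.7]}
    - {"travel":[0.046,0,0],"turn":[0,0,-0.7]}

```text
time: 6.2
position: [0.4813, -0.2552, 0.0252]
tool_rot: [2.606, 1.751, -0.0]
ft_force: [0.0, -1.4, 0.7]
grip_width: 0.01
grip_force: 0.8
```

step_arm:
  commands:
    - {"travel":[0.009,0,0],"turn":[0,0,0]}
    - {"travel":[0.018,0,0],"turn":[0,0,0]}
    - {"travel":[0.027,0,0],"turn":[0,0,0]}
    - {"travel":[0.036,0,0],"turn":[0,0,0]}
    - {"travel":[0.044,0,0],"turn":[0,0,0]}

```text
time: 6.7
position: [0.4977, -0.2139, 0.0245]
tool_rot: [-2.607, -1.753, 0.0]
ft_force: [-0.8, -1.4, 1.2]
grip_width: 0.003
grip_force: 0.8
```

```bash
python3 -c "
from h import *
goto(533,-125,24,67.7)
im=ctrl.get_image('top'); cv2.imwrite('pics/t5.png',cv2.resize(im[120:320,170:420],None,fx=3,fy=3,interpolation=cv2.INTER_CUBIC)[:,:,::-1]); batten(im)"
```

```text
t 6.7 pos [ 498. -214.   25.] yaw 67.8 F [-0.8 -1.4  1.2]
travel [0.0956, -0.0009, 0.0005] turn [-0.0, 0.0, 0.1]
batten wh [242.  34.] c [552.0, -73.0] yaw -22.3 L [601.0, 47.0] R [502.0, -193.0] | bay c [-19.0, -87.0] L [24.0, 36.0] R [-62.0, -210.0]
```

View pics/t5.png

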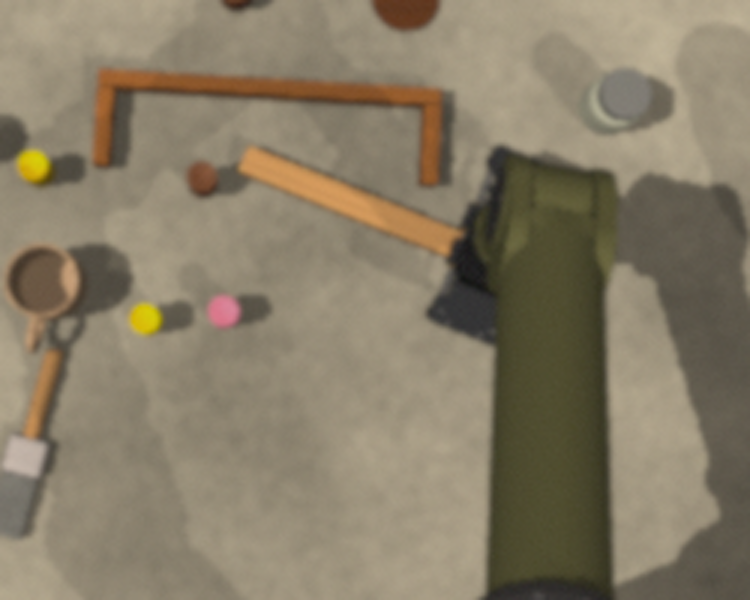

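The batten is moving straight along its axis. Its left end is at pixel (250,160), about to pass behind the post at (203,178).

step_arm:
  commands:
    - {"travel":[0.009,0,0],"turn":[0,0,0]}
    - {"travel":[0.018,0,0],"turn":[0,0,0]}
    - {"travel":[0.027,0,0],"turn":[0,0,0]}
    - {"travel":[0.036,0,0],"turn":[0,0,0]}
    - {"travel":[0.045,0,0],"turn":[0,0,0]}

```text
time: 7.25
position: [0.5147, -0.172, 0.0244]
tool_rot: [-2.607, -1.752, 0.0]
ft_force: [-0.2, -0.5, 0.4]
grip_width: 0.003
grip_force: 0.3
```

```bash
python3 -c "
from h import *
goto(533,-125,24,67.7)
im=ctrl.get_image('top'); batten(im)"
```

```text
t 7.25 pos [ 515. -172.   24.] yaw 67.8 F [-0.2 -0.5  0.4]
travel [0.0505, -0.0008, 0.0004] turn [-0.0, -0.0, 0.1]
```

```bash
python3 -c "
from h import *
im=ctrl.get_image('top'); cv2.imwrite('pics/t6.png',cv2.resize(im[120:320,170:420],None,fx=3,fy=3,interpolation=cv2.INTER_CUBIC)[:,:,::-1])
for c in blobs(im,(10,85,140),(21,255,255),60):
    w=pix2w('top',c[:,0],.026)[:,:2].astype(np.float32)*1000
    (x,y),wh,a=cv2.minAreaRect(w)
    if 450<x<700 and -300<y<250:
        print(np.round(wh),x,y,np.round(w2b(cv2.boxPoints(((x,y),wh,a))/1000)*1000).tolist())"
```

```text
[242.  51.] 561.9848022460938 -25.596153259277344 [[-76.0, -145.0], [-28.0, -161.0], [53.0, 66.0], [5.0, 83.0]]
[ 80. 150.] 666.7662353515625 154.48135375976562 [[6.0, 182.0], [98.0, 62.0], [161.0, 111.0], [70.0, 230.0]]
```

View pics/t6.png

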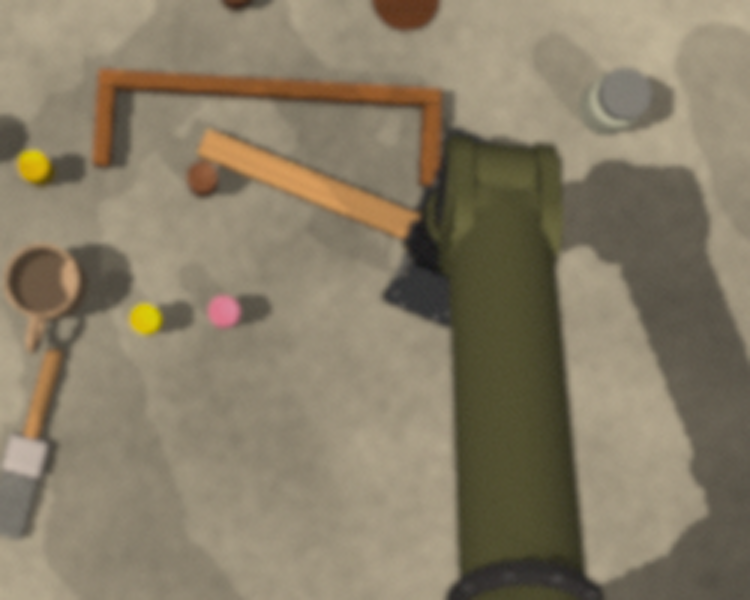

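The left end has reached pixel (212,140), and it clears the back of the post. I'll continue the same push.

step_arm:
  commands:
    - {"travel":[0.009,0,0],"turn":[0,0,0]}
    - {"travel":[0.018,0,0],"turn":[0,0,0]}
    - {"travel":[0.027,0,0],"turn":[0,0,0]}
    - {"travel":[0.036,0,0],"turn":[0,0,0]}
    - {"travel":[0.045,0,0],"turn":[0,0,0]}

```text
time: 7.85
position: [0.5317, -0.1305, 0.0245]
tool_rot: [-2.607, -1.752, 0.0]
ft_force: [0.4, -0.2, -0.5]
grip_width: 0.003
grip_force: 0.3
```

step_arm:
  commands:
    - {"travel":[0.006,0,0],"turn":[0,0,0]}
    - {"travel":[0.01,0,0],"turn":[0,0,0]}
    - {"travel":[-0.005,0,0],"turn":[0,0,0]}
    - {"travel":[-0.03,0,0],"turn":[0,0,0]}
    - {"travel":[-0.05,0,-0.02],"turn":[0,0,0]}

```text
time: 8.35
position: [0.5101, -0.1779, 0.0425]
tool_rot: [-2.604, -1.75, 0.005]
ft_force: [0.8, -0.1, -0.4]
grip_width: 0.005
grip_force: 0.0
```

step_arm:
  commands:
    - {"travel":[-0.04,0.04,-0.04],"turn":[0,0,8.5]}
    - {"travel":[-0.06,0.08,-0.05],"turn":[0,0,17]}
    - {"travel":[-0.07,0.12,-0.06],"turn":[0,0,25]}
    - {"travel":[-0.07,0.12,-0.06],"turn":[0,0,33]}
    - {"travel":[-0.07,0.12,-0.06],"turn":[0,0,41]}

```text
time: 8.85
position: [0.5987, -0.2896, 0.1048]
tool_rot: [3.058, 0.716, 0.002]
ft_force: [-1.1, 1.1, -0.0]
grip_width: -0.002
grip_force: 0.0
```

```bash
python3 -c "
from h import *
im=ctrl.get_image('top'); cv2.imwrite('pics/t7.png',cv2.resize(im[120:320,170:420],None,fx=3,fy=3,interpolation=cv2.INTER_CUBIC)[:,:,::-1])
goto(470,-120,60,-23);batten(im)"
```

```text
t 8.9 pos [ 598. -288.  104.] yaw 26.1 F [-0.7  0.3 -0.1]
travel [-0.0408, -0.2076, 0.0444] turn [-0.0, -0.0, 49.1]
```

View pics/t7.png

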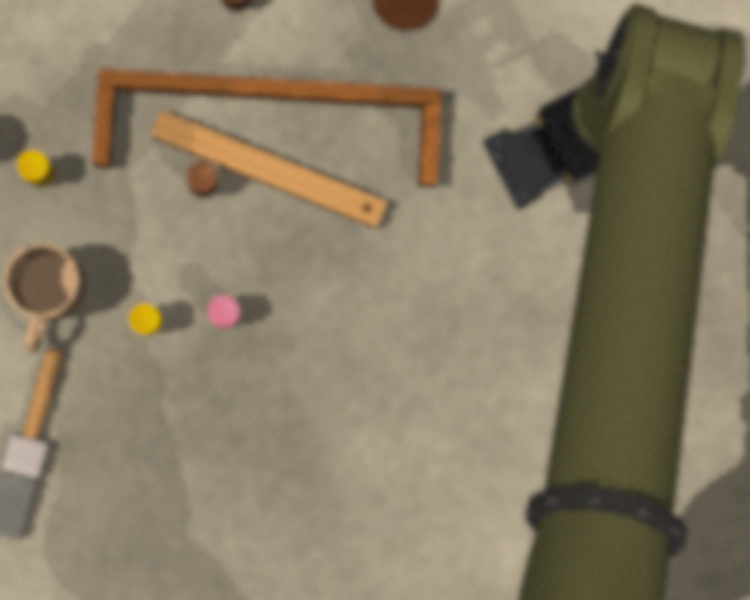

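The batten now lies diagonally behind the post, with its left end at pixel (157,126) and its right end, where the dot is, at (383,212). Both ends are between the side walls.

```bash
python3 -c "
from h import *
w=pix2w('top',np.array([(157,126),(383,212)])/3+[170,120],.026)[:,:2]
d=w[0]-w[1];L=np.linalg.norm(d);d/=L;yaw=np.degrees(np.arctan2(-d[0],d[1]));c=w.mean(0)
print(w,w2b(w),L,yaw,c,w2b(c))
n=np.array([d[1],-d[0]])
q=c-.024*d-.045*n; print('approach',q,w2b(q))
goto(*(q*1000),60,yaw)
goto(*(q*1000),24,yaw)"
```

```text
[[ 0.62974128  0.12733368]
 [ 0.53900577 -0.11240219]] [[ 0.04810838  0.11714298]
 [-0.02976616 -0.12707368]] 0.25633224515531305 -20.730711730804273 [0.58437353 0.00746575] [[ 0.00917111 -0.00496535]]
approach [0.53379165 0.00094857] [[-0.04099323 -0.01415985]]
t 8.9 pos [ 598. -288.  104.] yaw 26.1 F [-0.7  0.3 -0.1]
travel [0.0697, -0.2881, 0.0445] turn [-0.0, -0.0, 46.8]
t 8.9 pos [ 598. -288.  104.] yaw 26.1 F [-0.7  0.3 -0.1]
travel [0.0697, -0.2881, 0.0805] turn [-0.0, -0.0, 46.8]
```

step_arm:
  commands:
    - {"travel":[0.01,-0.048,0],"turn":[0,0,0]}
    - {"travel":[0.02,-0.095,0],"turn":[0,0,8.5]}
    - {"travel":[0.03,-0.14,0],"turn":[0,0,17]}
    - {"travel":[0.04,-0.185,0],"turn":[0,0,25]}
    - {"travel":[0.05,-0.23,0],"turn":[0,0,33]}
  gripper: 1

```text
time: 9.4
position: [0.5373, -0.0581, 0.1046]
tool_rot: [3.136, -0.175, 0.0]
ft_force: [0.0, 1.6, -0.2]
grip_width: 0.378
grip_force: 0.0
```

```bash
python3 -c "
from h import *
goto(530,-10,100,-20.7)"
```

```text
t 9.4 pos [537. -58. 105.] yaw -6.4 F [ 0.   1.6 -0.2]
travel [-0.0126, -0.047, 0.0046] turn [0.0, -0.0, 14.3]
```

step_arm:
  commands:
    - {"travel":[-0.013,-0.047,0],"turn":[0,0,7.5]}
    - {"travel":[-0.013,-0.047,0],"turn":[0,0,14.3]}
    - {"travel":[-0.013,-0.047,0],"turn":[0,0,14.3]}
    - {"travel":[-0.013,-0.047,0.01],"turn":[0,0,14.3]}
    - {"travel":[-0.013,-0.047,0.02],"turn":[0,0,14.3]}

```text
time: 9.9
position: [0.5304, -0.0134, 0.0838]
tool_rot: [3.091, -0.559, 0.0]
ft_force: [0.1, 0.1, -0.3]
grip_width: 0.835
grip_force: 0.0
```

```bash
python3 -c "
from h import *
goto(530,-10,26,-20.7)"
```

```text
t 9.9 pos [530. -13.  84.] yaw -20.5 F [ 0.1  0.1 -0.3]
travel [-0.0016, -0.0031, 0.0578] turn [0.0, -0.0, 0.2]
```

step_arm:
  commands:
    - {"travel":[0,0,0.02],"turn":[0,0,0]}
    - {"travel":[0,0,0.04],"turn":[0,0,0]}
    - {"travel":[0,0,0.053],"turn":[0,0,0]}
    - {"travel":[0,0,0.058],"turn":[0,0,0]}
    - {"travel":[0,0,0.058],"turn":[0,0,0]}

```text
time: 10.4
position: [0.5297, -0.0123, 0.0256]
tool_rot: [3.091, -0.559, -0.003]
ft_force: [0.2, 0.8, 0.1]
grip_width: 1.0
grip_force: 0.0
```

```bash
python3 -c "
from h import *
goto(549,-20,26,-20.7);goto(592,-26,26,-3);goto(619,-16,26,-3)"
```

```text
t 10.4 pos [530. -12.  26.] yaw -20.5 F [0.2 0.8 0.1]
travel [0.0208, 0.0005, -0.0005] turn [0.0, 0.1, 0.2]
t 10.4 pos [530. -12.  26.] yaw -20.5 F [0.2 0.8 0.1]
travel [0.0631, -0.009, -0.0006] turn [0.0, 0.1, -17.5]
t 10.4 pos [530. -12.  26.] yaw -20.5 F [0.2 0.8 0.1]
travel [0.0849, -0.0278, -0.0006] turn [0.0, 0.1, -17.5]
```

step_arm:
  commands:
    - {"travel":[0.009,0,0],"turn":[0,0,0]}
    - {"travel":[0.018,0,0],"turn":[0,0,0]}
    - {"travel":[0.0235,0,0],"turn":[0,0,-2.2]}
    - {"travel":[0.029,-0.0005,0],"turn":[0,0,-4.4]}
    - {"travel":[0.035,-0.001,0],"turn":[0,0,-6.6]}

```text
time: 10.9
position: [0.5648, -0.0239, 0.0274]
tool_rot: [3.118, -0.379, 0.002]
ft_force: [-1.1, -0.3, 0.9]
grip_width: 0.996
grip_force: 0.4
```

```bash
python3 -c "
from h import *
goto(592,-26,26,-3);
im=ctrl.get_image('top'); cv2.imwrite('pics/t8.png',cv2.resize(im[120:320,170:420],None,fx=3,fy=3,interpolation=cv2.INTER_CUBIC)[:,:,::-1])"
```

```text
t 10.9 pos [565. -24.  27.] yaw -13.8 F [-1.1 -0.3  0.9]
travel [0.0269, -0.0044, 0.0014] turn [0.0, -0.1, -10.8]
```

View pics/t8.png

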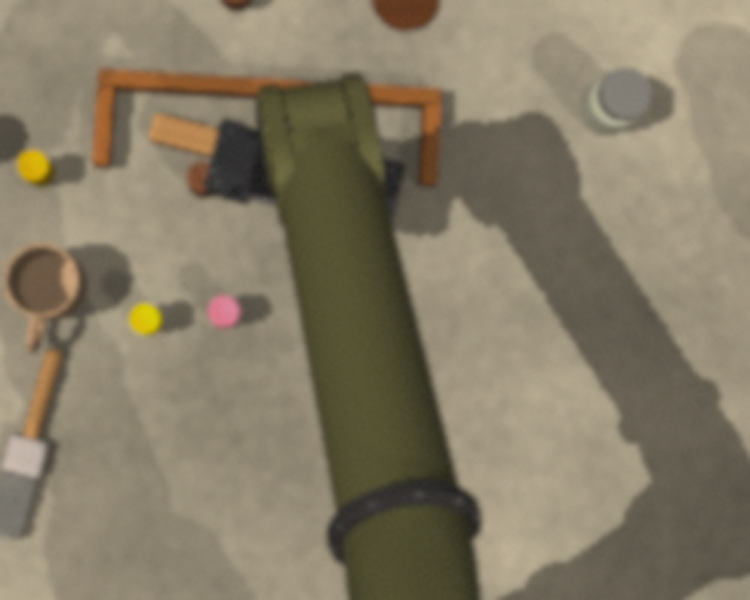

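The right side has swung in while the left end has stayed near pixel (152,128). The gripper body is over the post and clear of it. I'll keep going.

step_arm:
  commands:
    - {"travel":[0.0055,0,0],"turn":[0,0,-2.2]}
    - {"travel":[0.011,-0.0005,0],"turn":[0,0,-4.4]}
    - {"travel":[0.0165,-0.001,0],"turn":[0,0,-6.6]}
    - {"travel":[0.022,-0.002,0],"turn":[0,0,-8.8]}
    - {"travel":[0.028,-0.004,0],"turn":[0,0,-10.8]}

```text
time: 11.45
position: [0.5925, -0.0268, 0.0271]
tool_rot: [3.14, -0.084, 0.001]
ft_force: [-0.2, -1.0, 0.8]
grip_width: 1.002
grip_force: 0.4
```

```bash
python3 -c "
from h import *
goto(619,-22,26,-3)"
```

```text
t 11.45 pos [593. -27.  27.] yaw -3.1 F [-0.2 -1.   0.8]
travel [0.0262, -0.0062, 0.0011] turn [0.0, -0.0, -0.1]
```

step_arm:
  commands:
    - {"travel":[0.005,0,0],"turn":[0,0,0]}
    - {"travel":[0.01,0,0],"turn":[0,0,0]}
    - {"travel":[0.014,0,0],"turn":[0,0,0]}
    - {"travel":[0.018,0,0],"turn":[0,0,0]}
    - {"travel":[0.021,0,0],"turn":[0,0,0]}

```text
time: 11.95
position: [0.6128, -0.0271, 0.0265]
tool_rot: [3.14, -0.085, -0.0]
ft_force: [-1.7, -1.0, 1.2]
grip_width: 1.002
grip_force: 0.8
```

step_arm:
  commands:
    - {"travel":[0.001,0,0],"turn":[0,0,0]}
    - {"travel":[0.002,0,0],"turn":[0,0,0]}
    - {"travel":[0.003,0,0],"turn":[0,0,0]}
    - {"travel":[0.004,0,0],"turn":[0,0,0]}
    - {"travel":[0.005,0,0],"turn":[0,0,0]}

```text
time: 12.45
position: [0.6176, -0.0275, 0.0265]
tool_rot: [3.14, -0.085, 0.0]
ft_force: [-0.8, -0.1, 0.3]
grip_width: 1.0
grip_force: 0.4
```

step_arm:
  commands:
    - {"travel":[0.001,0,0],"turn":[0,0,0]}
    - {"travel":[0.002,0,0],"turn":[0,0,0]}
    - {"travel":[0.003,0,0],"turn":[0,0,0]}
    - {"travel":[0.003,0,0],"turn":[0,0,0]}

```text
time: 12.85
position: [0.6208, -0.0277, 0.0265]
tool_rot: [3.14, -0.085, 0.001]
ft_force: [-0.0, 0.0, -0.8]
grip_width: 1.002
grip_force: 0.1
```

step_arm:
  commands:
    - {"travel":[0.001,0,0],"turn":[0,0,0]}
    - {"travel":[0.002,0,0],"turn":[0,0,0]}
    - {"travel":[0.002,0,0],"turn":[0,0,0]}

```text
time: 13.15
position: [0.6216, -0.0277, 0.0265]
tool_rot: [3.14, -0.085, -0.004]
ft_force: [-5.2, -0.5, 4.1]
grip_width: 1.001
grip_force: 2.5
```

step_arm:
  commands:
    - {"travel":[0.001,0,0],"turn":[0,0,0]}
    - {"travel":[0.001,0,0],"turn":[0,0,0]}

```text
time: 13.35
position: [0.6216, -0.0277, 0.0264]
tool_rot: [3.14, -0.085, -0.007]
ft_force: [-8.4, 0.9, 6.0]
grip_width: 0.996
grip_force: 3.8
```

```bash
python3 -c "
from h import *
s=ctrl.get_state();print(s['ft_force'],s['torque'],s['position'])
im=ctrl.get_image('scene'); cv2.imwrite('pics/s8.png',cv2.resize(im[150:300,140:370],None,fx=3.4,fy=3.4,interpolation=cv2.INTER_CUBIC)[:,:,::-1])"
```

```text
[-8.38271806  0.8949667   6.03349664] [0.11950313 1.64631186 0.0858969 ] [ 0.62163653 -0.02767657  0.02640135]
```

View pics/s8.png

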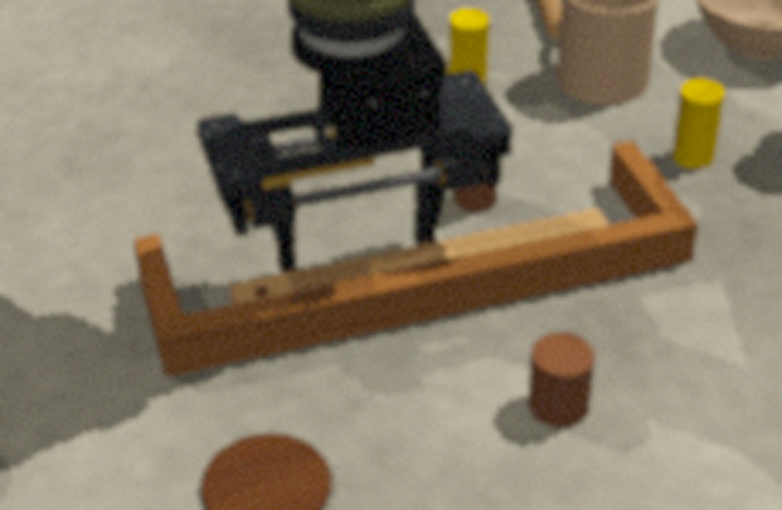

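The batten lies along the back wall and the push force is firm at 8 N. I'll back off and check it with the arm clear.

step_arm:
  commands:
    - {"travel":[-0.006,0,0],"turn":[0,0,0]}
    - {"travel":[-0.014,0,0],"turn":[0,0,0]}
    - {"travel":[-0.014,0,-0.03],"turn":[0,0,0]}
    - {"travel":[-0.014,0,-0.07],"turn":[0,0,0]}
    - {"travel":[-0.014,0,-0.12],"turn":[0,0,0]}

```text
time: 13.9
position: [0.6082, -0.0271, 0.1461]
tool_rot: [-3.14, 0.085, 0.004]
ft_force: [0.5, -1.0, -0.0]
grip_width: 0.999
grip_force: 0.0
```

step_arm:
  commands:
    - {"travel":[-0.02,0.045,-0.02],"turn":[0,0,0]}
    - {"travel":[-0.04,0.09,-0.02],"turn":[0,0,0]}
    - {"travel":[-0.06,0.13,-0.02],"turn":[0,0,0]}
    - {"travel":[-0.08,0.175,-0.02],"turn":[0,0,0]}
    - {"travel":[-0.1,0.22,-0.02],"turn":[0,0,0]}

```text
time: 14.4
position: [0.4969, -0.2429, 0.167]
tool_rot: [3.139, -0.085, 0.003]
ft_force: [-0.2, -0.5, -0.2]
grip_width: 0.998
grip_force: 0.0
```

step_arm:
  commands:
    - {"travel":[0,0.04,0],"turn":[0,0,0]}
    - {"travel":[0,0.08,0],"turn":[0,0,0]}
    - {"travel":[0,0.08,0],"turn":[0,0,0]}
    - {"travel":[0,0.08,0],"turn":[0,0,0]}

```text
time: 14.8
position: [0.493, -0.3222, 0.1664]
tool_rot: [3.14, -0.089, 0.001]
ft_force: [-0.6, 0.8, -1.1]
grip_width: 0.999
grip_force: 0.0
```

```bash
python3 -c "
from h import *
s=ctrl.get_state();print(s['position'],s['ft_force'],s['time'])
im=ctrl.get_image('top'); cv2.imwrite('pics/t9.png',cv2.resize(im[100:240,170:350],None,fx=4.2,fy=4.2,interpolation=cv2.INTER_CUBIC)[:,:,::-1]);cv2.imwrite('pics/s9.png',ctrl.get_image('scene')[:,:,::-1])"
```

```text
[ 0.49303437 -0.32222502  0.16636066] [-0.57398458  0.84425    -1.14366131] 14.8
```

View pics/t9.png

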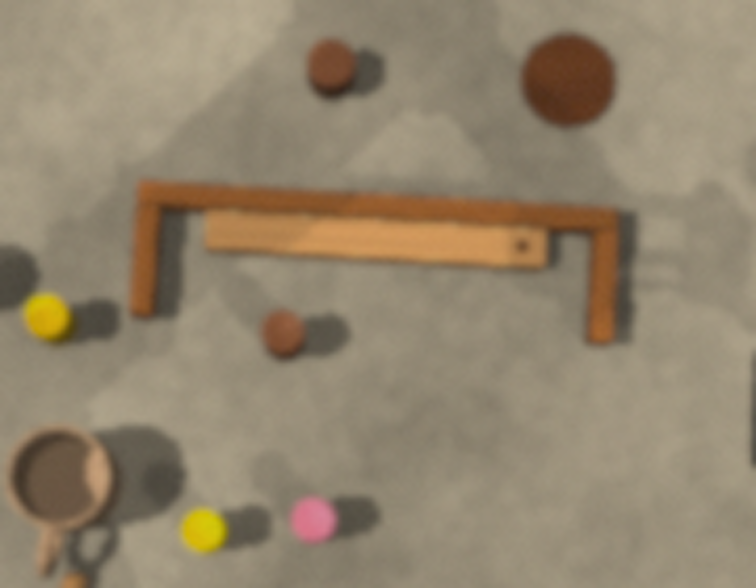

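The batten (205–547, 210–267) lies flush along the back wall with no visible gap at either end. The bystanders have not moved, so I'm handing in.

```bash
python3 -c "
from bench import ctrl
print(ctrl.close_job())"
```

```text
the job is handed in; nothing more can be done
None
```

The batten lies flat along the bay's back wall with both ends against it; it was only pushed, left end in behind the post first, the bystanders in view did not move, and I handed the job in at about 15 s (no verdict was returned).

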